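Reset the throwing gauge one hole further out and hold its pin home

ROBOT

A 7-joint arm with a two-finger parallel gripper is mounted at the origin on the work surface. World frame = base frame: x ahead of the robot, y to its left, z up, the work surface at z = 0. Lengths are in m, angles in rad, forces in N, time in s.
With the tool pointing down it reaches from about 0.425 to 0.875 m from the base axis. Payload 4.7 kg.
Tool frame: the origin (TCP) lies midway between the tips of the shut fingers; the grasp point (between the pads) lies ctrl.grasp_offset behind it (ctrl.grasp_offset is the distance from the TCP to the grasp point, in m); z points along the fingers, y is the line along which they close (so a half turn about z gives the same grasp; the last joint's range is limited). The gripper opens to 87 mm and grips with 3 to 60 N. Pads are 19 mm wide; open, the fingers measure 117 mm over their backs; the gripper's body (75 mm by 190 mm) begins 51 mm behind the grasp point.
Start: joints at [-1.125, 0.321, -0.07, 1.45, 0.023, 1.371, -0.057], TCP at [0.272, 0.59, 0.223] pointing down, gripper open.
Joint ranges: [-2.86, 2.86], [-0.3, 2.09], [-1.38, 1.24], [0.06, 2.45], [-1.56, 4.7], [0.09, 2.05], [-2.69, 2.69]. Speed limits (rad/s): [2.57, 2.57, 3.14, 3.14, 3.14, 3.14, 3.14].

INTERFACE

Orientations are given as a rotation vector (axis times angle).
In Python, from bench import ctrl gives the robot as it stands. The module is installed in compiled form; this text tells all that it offers.
- The arm moves only by the tool jog_arm, never from a script. Its argument "moves" is one flat list of numbers, 7 for each row, row after row: the shift along the tool's x, y, z in units of 30 cm (1.0 is 30 cm), then the turn, a rotation vector about the tool's x, y, z in units of 60 degrees (1.0 is 60 degrees), then the gripper's target within -1 to 1 (fully open at 1, half-way at 0, shut at -1). In form: [x, y, z, wx, wy, wz, fingers, x, y, z, wx, wy, wz, fingers, ...]. A call has exactly 8 rows; each row is the pose to reach, as a shift and turn from the pose commanded when the call began, along the tool's axes at that moment; what a row does not reach only later rows make up. A row lasts 1/8 s, in which the tool goes at most 62.5 mm and 10.7 degrees, less where a joint would pass 70% of its speed; a pose out of reach is approached as far as the arm can. A call with a number of a shift or a turn outside -1 to 1 is refused whole. A call with a gripper value outside its range is refused whole. The fingers move at their own pace and stop on an object; "newtons" is the grip in N (left out, the last holds). Time passes only in rows, so rows that repeat a pose let the fingers close, or fill a call up. It gives the time, the measured TCP pose, the force, the opening and the grip force at its end, in the units of the state.
- ctrl.get_state(): the state, without advancing time (a new reading comes with each control period).
- ctrl.get_image(name): name is "scene" or "top" or "wrist"; returns a dict with "pixels" (384x512x3 uint8, red, green, blue), "fx", "fy", "cx", "cy" (pixels), "xyz" and "rotation" of the camera in the world; the wrist camera has in their place "tool_from_camera" (4x4, takes a point from camera to tool coordinates, whose origin is the TCP and whose axes are the flange's). Camera axes: x right, y up, looking along -z (the intrinsics and any distortion apply to the point x, -y, -z); pixel columns grow to the right and rows downward; lengths in m; the calibration is good to about 2 mm. The wrist camera is an equidistant fisheye: a pixel r from the principal point sees the ray r / f radians off the axis. A picture is of the moment at which its call begins: read the wrist's pose just before it. There is no depth.
- ctrl.close_job(): hands the job in; it is judged then, once.
The state is a dict: "time": time; "joint_positions": joint angles; "qd": joint speeds; "joint_torque": joint torques, N m; "position": TCP position; "tool_rot": TCP orientation; "ft_force": force on the tool from outside, world axes, zero at the start; "torque": the same for the moment, N m; "grip_width": opening from 0.0 (shut) to 1.0 (fully open); "grip_force": force on a finger pad.
Only numpy, scipy, OpenCV 4.12 (cv2) and the standard library are available. Lean on these libraries where they do the work, as an engineer would, in place of code of your own. Each camera call takes 0.05 s, during which the arm holds its last target. There are 200 camera calls.

TASK

Get the throwing gauge ready for the next, narrower jar: swing its arm round until it points straight at the middle of the wheel and set the pointer so that it hangs plumb. Then pull up the lock plunger's knob, slide the sleeve one hole further out towards the wheel and let the pin go fully home in that hole, and finish still holding the knob in the gripper with the pin home, so that I can check the setting. Keep off the wheel and its clay, and leave the other things on the bench where they are.

Things in the scene. Friction and masses are not known exactly. Their poses are not given: they have to be found in the camera images.
- swivel_axis (a point): The throwing gauge: a grey foot plate (130 x 95) bolted to the bench, a 22 mm post, and on it a level arm that turns about the post: a square 20 mm aluminium bar with dark holes 25 apart in its top, and a dark steel sleeve that slides on its end. This point: on the swivel's upright axis, at the height of the arm's centre line (230 above the bench). It turns with the arm: x outwards along it, z up.
- bar (a joint): Swivel angle of the arm about the post (rad), positive anticlockwise seen from above; 0 has no meaning for the job. Range -1.4 to 1.0, never at its stops in this job. Stiff (about 0.6 N m, 3 N at the sleeve), and it stays where it is left.
- sleeve_grip (a point): A place to take the sleeve: middle of its cross-section, on the arm's centre line, 215 from the swivel axis at the start. The sleeve is a square tube 28 wide, 28 tall, from 120 to 270 from the swivel axis at the start; its axes are the arm's. Its top is bare between the plunger, 70 behind this point, and the pointer's hinge, 75 in front of it.
- sleeve (a joint): How far the sleeve has been slid out along the bar (m): about 0 in the hole where its pin sits at the start, positive outwards, away from the post. The holes are every 0.025. It rubs with about 4 N; the pin has about 1.5 mm of play to either side in a hole, so the sleeve can shift by that much.
- knob_mid (a point): Middle of the black knob (26 across, 22 tall) of the lock plunger, which stands upright on the sleeve near its rear end, 145 from the swivel axis at the start. Home, the knob's middle is 46 above the arm's centre line and its underside 21 above the sleeve's top, on a 16 mm barrel. The plunger is carried by the sleeve: the raised knob, pushed along the arm, slides the sleeve.
- plunger (a joint): How far the plunger is pulled up (m): 0 home, with its 7 mm pin 8 mm deep in a hole of the bar; at 0.008 or more the pin is clear of the hole; stop at 0.014. A spring presses it down: about 4 N home, 9 N at the stop. Let go between two holes, the pin rides on the bar and drops into the next hole that it meets.
- lever_ball (a point): Centre of the black ball, 16 across, on the end of the pointer's short lever: 46 from the hinge, on a 6 mm steel rod, on the other side of the hinge from the pointer rod and in line with it. Held lightly it turns between the fingers as it is led round the hinge.
- pointer_pivot (a point): The middle of the pointer's hinge at the outer end of the sleeve, on the arm's centre line, 290 from the swivel axis at the start; the hinge axis is level and square to the arm. The clevis about it reaches 9 above the centre line and is 26 wide.
- pointer (a joint): Tilt of the pointer (rad): 0 with the rod hanging plumb and the ball lever upright; positive with the rod's tip folded back under the sleeve and the ball leaning outwards. Stiff (about 0.045 N m, 1 N at the ball), stays where it is left.
- pointer_tip (a point): The rubber tip at the lower end of the pointer, a 6 mm rod, 70 from the hinge; the z axis runs up the rod and the ball lever.
- wheel_middle (a point): The middle of the wheel: on its axis, at the top of the plywood bat, 84 above the bench. The metal wheel head is 270 across in a white splash pan 352 across; a low lump of wet centred clay, 116 across and 56 tall, sits in the middle.
- wheel: The wheel as a whole (pan, head, bat, clay), fixed. Origin: on the wheel's axis, on the bench.
- beaker: Unglazed red clay beaker, 68 wide, 85 tall, standing loose on the bench beyond the gauge's foot. Bystander. Origin: centre of its underside.
- bowl: Red clay bowl, 136 wide, 55 tall, loose on the bench. Bystander. Origin: centre of its underside.
- vase: Dark glazed round vase, 96 wide, 98 tall, loose on the far side. Bystander. Origin: centre of its underside.
- jar: Red clay jar, 76 wide, 98 tall, loose on the bench to the right. Bystander. Origin: centre of its underside.
- loop_tool: Trimming tool with a wooden handle and a wire loop, 170 long, 16 thick, lying loose between gauge and robot. Bystander. Origin: on its underside, at the middle of the handle.
- wood_knife: Dark wooden modelling knife, 235 long, 8 thick, lying loose. Bystander. Origin: middle of its underside.
- rib: Round wooden throwing rib, 84 across, 8 thick, lying loose. Bystander. Origin: middle of its underside.

How it is judged:
On the way, in this order (a step that is already met when the one before it is completed fails the run):
1. the arm points at the middle of the wheel and the pointer hangs plumb (y of wheel_middle in the frame of swivel_axis between -0.018 and 0.018 m and x of wheel_middle in the frame of swivel_axis above 0.2 m and value of joint pointer between -0.12 and 0.12 rad), for 0.2 s.
2. the plunger is pulled up until its pin is clear of the hole (value of joint plunger above 0.0065 m), for 0.05 s.
At the end, for the whole second after the job is handed in: The arm's centre line passes within 18 mm of the wheel's middle, the pointer hangs within 0.12 rad of plumb, the sleeve is one hole (25 mm, give or take 3.5 mm) further out, the pin is home (plunger within 2 mm of fully down), and the fingers still hold the knob with more than 2 N (all of step 1 and value of joint sleeve between 0.0215 and 0.0285 m and value of joint plunger below 0.002 m and contact force between the fingers and plunger above 2 N); the arm keeps its last pose, push and grip.
It fails at once if the wheel or its clay is pushed by the robot (contact force between any of the arm, the fingers and wheel above 2 N).
It fails at once if another thing on the bench is moved more than 25 mm (distance of any of beaker, bowl, vase, jar, loop_tool, wood_knife, rib from where it was at the start of the episode above 0.025 m).
It also fails if it takes over 58 s, if anything falls off the work surface, if the arm or the gripper's body presses on something with over 40 N, if the wrist force passes 120 N, or if a joint passes its speed limit or range.

## Working session

There is one attempt and no reset: what is moved stays moved. The work goes in short steps, Python scripts to look and compute and a tool call to move; the robot and the scene stay as the last step left them, time stands still between calls to the robot, and variables do not carry over. Pictures are saved under pics/ and viewed, at most 13 in all, crops included, and the job is handed in when it is done.

Besides the shell and the picture viewer there is one more tool, called as name(argument=value, ...) on one line, values as JSON. jog_arm: Moves the arm, as the interface text tells. Its arguments: {"type":"object","properties":{"moves":{"type":"array"},"newtons":{"type":"number"}},"required":["moves"]}

```bash
mkdir -p pics
cat > h.py <<'E'
import numpy as np, cv2, json
from scipy.spatial.transform import Rotation as R
from bench import ctrl
def snap(n,f):
    s=ctrl.get_state(); d=ctrl.get_image(n); cv2.imwrite(f'pics/{f}.png',np.array(d['pixels'])[:,:,::-1])
    return s,d
def hitz(d,u,v,z):
    r=np.array([(u-d['cx'])/d['fx'],-(v-d['cy'])/d['fy'],-1.]); M=np.array(d['rotation']); 
    M=M if M.shape==(3,3) else R.from_rotvec(M).as_matrix()
    r=M@r; p=np.array(d['xyz']); return p+r*(z-p[2])/r[2]
def proj(d,p):
    M=np.array(d['rotation']); M=M if M.shape==(3,3) else R.from_rotvec(M).as_matrix()
    c=M.T@(np.array(p)-d['xyz']); return d['cx']+d['fx']*c[0]/-c[2], d['cy']-d['fy']*c[1]/-c[2]
E
python3 - <<'E'
from h import *
s,t=snap('top','top0'); _,c=snap('scene','scene0')
import pickle; pickle.dump({'t':{k:v for k,v in t.items()},'c':c},open('cams.pkl','wb'))
for d in(t,c): print({k:v for k,v in d.items() if k!='pixels'})
print(s, ctrl.grasp_offset)
for n in('top0','scene0'):
    i=cv2.imread(f'pics/{n}.png'); cv2.imwrite(f'pics/{n}b.png',cv2.resize(i,(800,600),interpolation=cv2.INTER_CUBIC))
E
```

```text
{'fx': 376.28409858908094, 'fy': 376.28409858908094, 'cx': 248.08124378919456, 'cy': 185.21334480749474, 'xyz': array([ 0.46785153, -0.13206603,  1.09667302]), 'rotation': array([ 0.08770593, -0.08908107, -1.55672301])}
{'fx': 420.69324489464606, 'fy': 420.69324489464606, 'cx': 251.19105653875891, 'cy': 189.15277730926195, 'xyz': array([1.34691757, 0.10936467, 1.03240275]), 'rotation': array([0.52940776, 0.7050877 , 1.71837581])}
{'time': 0.0, 'joint_positions': array([-1.12493071,  0.32183772, -0.07008965,  1.45168166,  0.02262456,
        1.37079204, -0.05688539]), 'qd': array([ 0.0009358 , -0.00080095,  0.00016817, -0.0026021 , -0.00135189,
        0.00152399,  0.00122955]), 'joint_torque': array([ 1.09165820e-03, -4.91306126e+01, -4.03330754e-01, -3.12517869e+01,
       -6.40367414e-02,  4.38136433e-02,  1.66299019e-04]), 'position': array([0.27182682, 0.58981989, 0.22144866]), 'tool_rot': array([-6.72812319e-01, -3.06839797e+00,  2.99830475e-03]), 'ft_force': array([-0.56468615,  0.0375494 , -0.26633969]), 'torque': array([ 0.00945307, -0.02844439,  0.00686693]), 'grip_force': 0.0, 'grip_width': 1.0003819696169725} 0.0187
```

View pics/top0b.png

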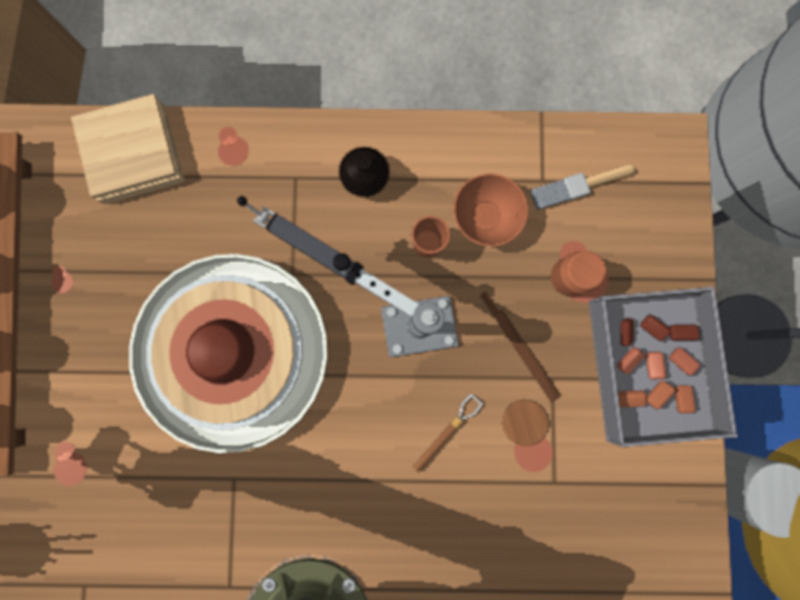

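View pics/scene0b.png

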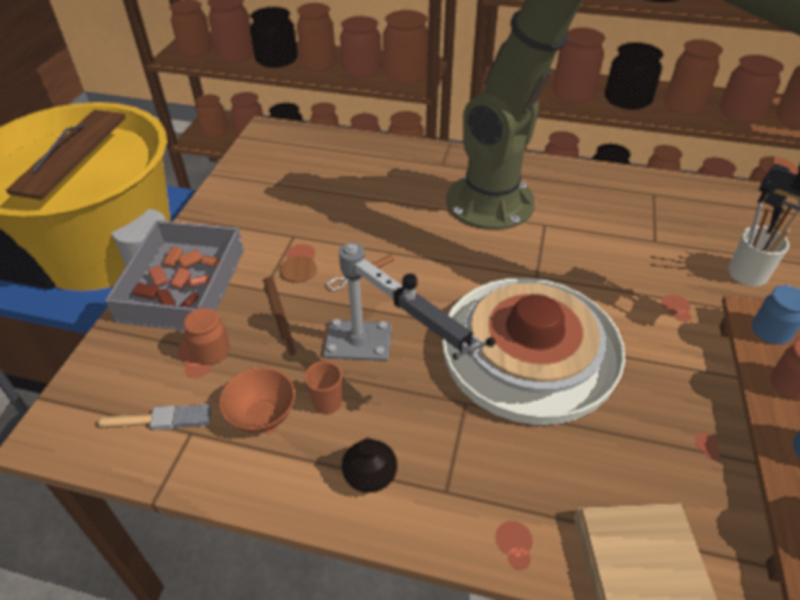

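Run:
```python
from h import *
i=cv2.imread('pics/top0.png')[115:295,80:320]; cv2.imwrite('pics/top0c.png',cv2.resize(i,(800,600),interpolation=cv2.INTER_CUBIC))
```

```text
(no output)
```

View pics/top0c.png

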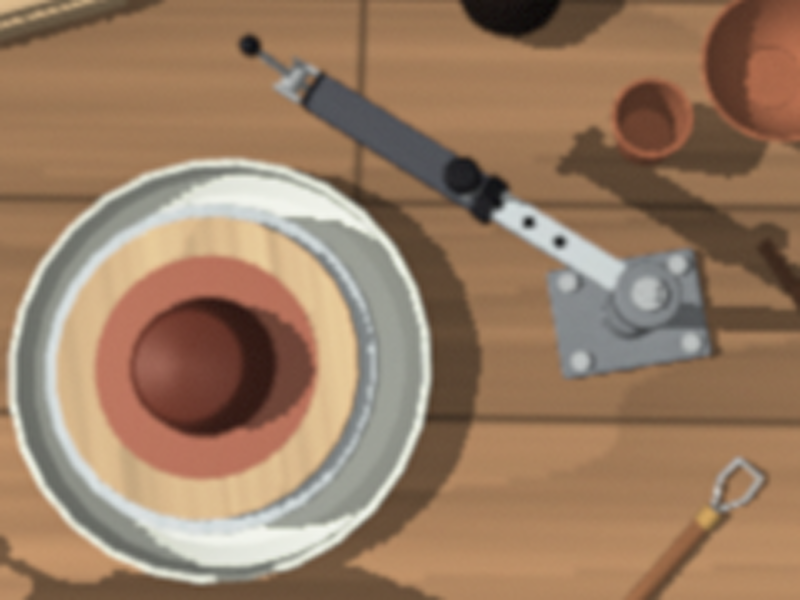

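Run:
```python
from h import *
import pickle; d=pickle.load(open('cams.pkl','rb'));t=d['t'];c=d['c']
P=lambda x,y,z:hitz(t,80+x/3.3333,115+y/3.3333,z)
w=P(207,368,.084);h1=P(529,222,.24);h2=P(559,241,.24);piv=P(298,82,.234)
k=P(463,174,.287)
print('wheel',w,'h',h1,h2,np.linalg.norm(h1-h2),'piv',piv,'knob',k)
for z in(.245,.255):print('post',P(648,292,z))
s=P(648,292,.25)
for p in (h1,h2,piv,k,w):
  v=p[:2]-s[:2];print(np.linalg.norm(v),np.degrees(np.arctan2(v[1],v[0])))
print('foot',P(632,313,.01),'edge',[P(*q,.01) for q in((549,272),(697,250),(714,353),(567,378))])
for z in (.23,.24,.25,.26): print('ball',z,P(250,45,z))
S=lambda x,y,z:hitz(c,x/1.5625,y/1.5625,z)
# ball scene ray / hinge
for z in (.22,.23,.24,.25,.26): print('ballS',z,S(491,342,z))
print('pivS',S(470,343,.23),'knobS',S(409,281,.287),'postS',S(351,254,.25))
```

```text
wheel [0.47083213 0.14989482 0.084     ] h [ 0.57292353 -0.11061181  0.24      ] [ 0.56003057 -0.13141472  0.24      ] 0.02447426259365013 piv [0.67059905 0.0530689  0.234     ] knob [ 0.5982062  -0.06821446  0.287     ]
post [ 0.52536948 -0.19235191  0.245     ]
post [ 0.52469412 -0.19164405  0.255     ]
0.09443159219071723 59.52529651330373
0.0699660240411614 59.98510150884194
0.28503964661615366 59.29011562323439
0.14379448690381028 59.4106208127793
0.3461622341836682 99.00803819392607
foot [ 0.52286633 -0.19521136  0.01      ] edge [array([ 0.55758172, -0.1228845 ,  0.01      ]), array([ 0.57838181, -0.25149962,  0.01      ]), array([ 0.4892466 , -0.26616197,  0.01      ]), array([ 0.46627279, -0.1395841 ,  0.01      ])]
ball 0.23 [0.69780258 0.08881149 0.23      ]
ball 0.24 [0.69514932 0.08626292 0.24      ]
ball 0.25 [0.69249606 0.08371436 0.25      ]
ball 0.26 [0.6898428  0.08116579 0.26      ]
ballS 0.22 [0.64975544 0.08223425 0.22      ]
ballS 0.23 [0.65833692 0.0825682  0.23      ]
ballS 0.24 [0.66691841 0.08290215 0.24      ]
ballS 0.25 [0.67549989 0.08323611 0.25      ]
ballS 0.26 [0.68408138 0.08357006 0.26      ]
pivS [0.66842194 0.05062966 0.23      ] knobS [ 0.61178889 -0.06287467  0.287     ] postS [ 0.53384328 -0.18684363  0.25      ]
```

```bash
cat >> h.py <<'E'
S0=np.array([.525,-.192]); 
def at(r,deg,z): a=np.radians(deg); return np.array([S0[0]+r*np.cos(a),S0[1]+r*np.sin(a),z])
def ori(deg,flip):  # tool z down, tool y square to arm heading deg
    a=np.radians(deg+(180 if flip else 0)); x=np.array([np.cos(a),np.sin(a),0]); z=np.array([0,0,-1.]); return R.from_matrix(np.column_stack([x,np.cross(z,x),z]))
def rows(tg,s=None,ref=None):
    s=s or ctrl.get_state(); r0=R.from_rotvec(s['tool_rot']); p0=np.array(s['position'])
    for p,o in tg:
        print(np.round(np.r_[r0.inv().apply(np.array(p)-p0)/.3,(r0.inv()*o).as_rotvec()/(np.pi/3)],3).tolist())
def st():
    s=ctrl.get_state(); r=R.from_rotvec(s['tool_rot']).as_matrix(); print(round(s['time'],2),s['position'].round(4),'xhead',np.degrees(np.arctan2(r[1,0],r[0,0])).round(1),'z',r[:,2].round(3),'q',s['joint_positions'].round(2),'F',s['ft_force'].round(1),s['grip_width'],s['grip_force']); return s
E
python3 - <<'E'
from h import *
s=st()
for f in(0,1):
  rows([((.30,.55,.36),ori(59.4,f)),((.45,.30,.36),ori(59.4,f)),(at(.215,59.4,.36),ori(59.4,f))])
E
```

```text
0.1 [0.2718 0.5899 0.2216] xhead 155.3 z [-0.001 -0.002 -1.   ] q [-1.12  0.32 -0.07  1.45  0.02  1.37 -0.06] F [-0.   0.1 -0. ] 1.0004050806509603 0.0
[-0.141, -0.082, -0.461, -0.001, 0.001, 1.598]
[-0.944, -0.63, -0.46, -0.001, 0.001, 1.598]
[-1.93, -1.302, -0.459, -0.001, 0.001, 1.598]
[-0.141, -0.082, -0.461, -0.001, -0.001, -1.402]
[-0.944, -0.63, -0.46, -0.001, -0.001, -1.402]
[-1.93, -1.302, -0.459, -0.001, -0.001, -1.402]
```

jog_arm(moves=[-0.02,-0.01,-0.2,0,0,0,1,-0.08,-0.05,-0.38,0,0,0.1,1,-0.2,-0.13,-0.46,0,0,0.25,1,-0.35,-0.23,-0.46,0,0,0.4,1,-0.5,-0.33,-0.46,0,0,0.5,1,-0.65,-0.43,-0.46,0,0,0.6,1,-0.8,-0.53,-0.46,0,0,0.7,1,-0.94,-0.63,-0.46,0,0,0.8,1])

```text
time: 1.1
position: [0.4498, 0.2987, 0.3602]
tool_rot: [-1.868, -2.526, 0.001]
ft_force: [0.7, 0.6, -0.4]
grip_width: 0.998
grip_force: 0.0
```

Run:
```python
from h import *
s=st()
rows([(at(.215,59.4,.36),ori(59.4,0)),(at(.215,59.4,.30),ori(59.4,0))])
```

```text
1.1 [0.4498 0.2987 0.3602] xhead 107.0 z [-0. -0. -1.] q [-0.84  0.05  0.21  1.5  -0.01  1.59 -0.33] F [ 0.7  0.6 -0.4] 0.9979840206105856 0.0
[-1.155, 0.29, 0.001, -0.0, 0.0, 0.794]
[-1.155, 0.29, 0.201, -0.0, 0.0, 0.794]
```

jog_arm(moves=[-0.12,0.03,0,0,0,0.1,1,-0.25,0.06,0,0,0,0.2,1,-0.4,0.1,0,0,0,0.3,1,-0.55,0.14,0,0,0,0.4,1,-0.7,0.18,0,0,0,0.5,1,-0.83,0.22,0,0,0,0.65,1,-0.94,0.25,0,0,0,0.794,1,-0.98,0.27,0,0,0,0.794,1])

```text
time: 2.1
position: [0.6143, 0.0421, 0.3601]
tool_rot: [2.727, 1.559, -0.002]
ft_force: [-1.0, 0.2, -0.6]
grip_width: 1.002
grip_force: 0.0
```

Run:
```python
from h import *
s=st()
rows([(at(.215,59.4,.36),ori(59.4,0)),(at(.215,59.4,.30),ori(59.4,0))])
```

```text
2.1 [0.6143 0.0421 0.3601] xhead 59.5 z [-0.001 -0.001 -1.   ] q [-0.52  0.23  0.51  1.32 -0.11  1.62 -0.56] F [-1.   0.2 -0.6] 1.0022636753532177 0.0
[-0.107, 0.141, 0.0, -0.0, 0.001, 0.002]
[-0.107, 0.141, 0.2, -0.0, 0.001, 0.002]
```

jog_arm(moves=[-0.05,0.07,0,0,0,0,1,-0.107,0.141,0,0,0,0,1,-0.107,0.141,0,0,0,0,1,-0.107,0.141,0,0,0,0,1,-0.107,0.141,0.05,0,0,0,1,-0.107,0.141,0.1,0,0,0,1,-0.107,0.141,0.1,0,0,0,1,-0.107,0.141,0.1,0,0,0,1])

```text
time: 3.1
position: [0.6338, -0.0049, 0.3306]
tool_rot: [-2.726, -1.562, -0.0]
ft_force: [0.8, -1.3, 0.2]
grip_width: 0.998
grip_force: 0.0
```

```bash
cat >> h.py <<'E'
def wsnap(f):
    s,d=snap('wrist',f); i=cv2.imread(f'pics/{f}.png'); cv2.imwrite(f'pics/{f}b.png',cv2.resize(i,(800,600),interpolation=cv2.INTER_CUBIC))
    import pickle; pickle.dump((s,d),open(f'{f}.pkl','wb')); print(d['fx'],d['cx'],d['cy'],np.array(d['tool_from_camera']).round(3).tolist()); return s,d
def whit(sd,u,v,z):
    s,d=sd; x,y=u-d['cx'],v-d['cy']; r=np.hypot(x,y); th=r/d['fx']; k=np.sin(th)/max(r,1e-9)
    ray=np.array([x*k,-y*k,-np.cos(th)]); T=np.array(d['tool_from_camera']); q=R.from_rotvec(s['tool_rot'])
    o=s['position']+q.apply(T[:3,3]); ray=q.apply(T[:3,:3]@ray); return o+ray*(z-o[2])/ray[2]
E
python3 - <<'E'
from h import *
st(); wsnap('w1')
E
```

```text
3.1 [ 0.6338 -0.0049  0.3306] xhead 59.6 z [-0.  0. -1.] q [-0.45  0.28  0.53  1.33 -0.14  1.57 -0.46] F [ 0.8 -1.3  0.2] 0.9984255593571546 0.0
297.3186396354542 255.2701443455225 192.92478026147901 [[0.0, 0.959, 0.283, 0.078], [1.0, -0.0, -0.0, -0.001], [0.0, 0.283, -0.959, -0.162], [0.0, 0.0, 0.0, 1.0]]
```

View pics/w1b.png

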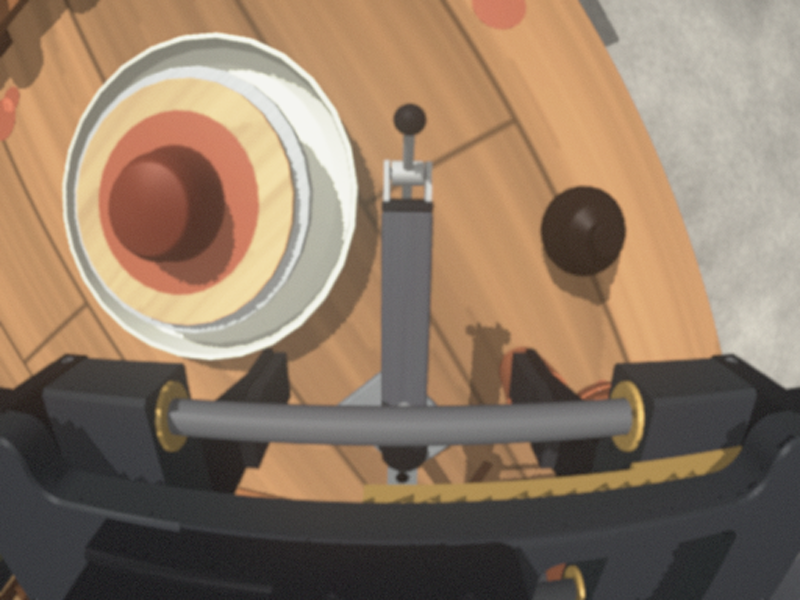

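Run:
```python
from h import *
import pickle; sd=pickle.load(open('w1.pkl','rb')); k=1.5625
a=whit(sd,407.5/k,215/k,.244);b=whit(sd,405/k,390/k,.244);h=whit(sd,408.5/k,172/k,.239)
w=whit(sd,183/k,202/k,.084)
print(a,b,h,'w',w)
for z in(.25,.262,.27): print(whit(sd,409/k,119/k,z))
v=a-b; print(np.degrees(np.arctan2(v[1],v[0])))
for p in(a,b,h,w): q=p[:2]-S0; print(np.linalg.norm(q),np.degrees(np.arctan2(q[1],q[0])))
c=at(.215,59.2,.35)
rows([(at(.215,59,.213),ori(59.2,0))])
```

```text
[0.66320127 0.03888915 0.244     ] [ 0.61002683 -0.05008193  0.244     ] [0.67536548 0.05853271 0.239     ] w [0.48480503 0.14591893 0.084     ]
[0.68946339 0.08262356 0.25      ]
[0.68859692 0.08164761 0.262     ]
[0.68801926 0.08099697 0.27      ]
59.13493562775742
0.26908992961229755 59.09690067688432
0.16543971999018203 59.07307126114203
0.2921924311624484 59.02853344493677
0.3403011001347839 96.78337896903223
[-0.005, 0.009, 0.393, 0.001, -0.0, 0.007]
```

jog_arm(moves=[0,0.009,0.06,0,0,0.007,1,-0.003,0.009,0.14,0,0,0.007,0.6,-0.005,0.009,0.22,0,0,0.007,0.2,-0.005,0.009,0.3,0,0,0.007,0.2,-0.005,0.009,0.36,0,0,0.007,0.2,-0.005,0.009,0.39,0,0,0.007,0.1,-0.005,0.009,0.39,0,0,0.007,-0.4,-0.005,0.009,0.39,0,0,0.007,-0.6], newtons=20)

```text
time: 4.15
position: [0.6361, -0.0079, 0.2145]
tool_rot: [2.731, 1.551, 0.002]
ft_force: [0.2, 1.0, 0.8]
grip_width: 0.41
grip_force: 0.0
```

Run:
```python
from h import *
import pickle; sd=pickle.load(open('w1.pkl','rb')); t=pickle.load(open('cams.pkl','rb'))['t']; k=1.5625
def fit(P):
    P=np.array(P)[:,:2]; A=np.c_[2*P,np.ones(len(P))]; x=np.linalg.lstsq(A,(P**2).sum(1),rcond=None)[0]; print('circle',x[:2],np.sqrt(x[2]+x[:2]@x[:2]))
fit([whit(sd,u/k,v/k,.084) for u,v in((73,210),(187,78),(293,190),(190,328),(260,110),(100,290))])
fit([hitz(t,80+x/3.3333,115+y/3.3333,.084) for x,y in((57,368),(357,368),(207,215),(207,521),(310,258),(105,475))])
st()
```

```text
circle [0.46985939 0.15081572] 0.12481383327100337
circle [0.47287129 0.14956193] 0.12004074540934959
4.15 [ 0.6361 -0.0079  0.2145] xhead 59.2 z [ 0.002  0.    -1.   ] q [-0.45  0.32  0.52  1.52 -0.16  1.35 -0.45] F [0.2 1.  0.8] 0.4099750157068139 0.0
```

Run:
```python
from h import *
s=st(); p=s['position'][:2]-S0; r=np.hypot(*p); a=np.degrees(np.arctan2(p[1],p[0])); print(r,a)
rows([(at(r,a+d,.2145),ori(59.2+d,0)) for d in (3,7,11,15,19,22)])
```

```text
4.15 [ 0.6361 -0.0079  0.2145] xhead 59.2 z [ 0.002  0.    -1.   ] q [-0.45  0.32  0.52  1.52 -0.16  1.35 -0.45] F [0.2 1.  0.8] 0.4099750157068139 0.0
0.21505361955560462 58.89895676648336
[-0.001, -0.038, 0.0, 0.001, -0.001, -0.05]
[-0.005, -0.087, -0.0, 0.001, -0.001, -0.117]
[-0.012, -0.137, -0.0, 0.001, -0.001, -0.183]
[-0.023, -0.186, -0.0, 0.001, -0.001, -0.25]
[-0.038, -0.234, -0.0, 0.001, -0.001, -0.317]
[-0.051, -0.269, -0.0, 0.001, -0.001, -0.367]
```

jog_arm(moves=[0,0,0,0,0,0,-1,0,0,0,0,0,0,-1,-0.001,-0.038,0,0,0,-0.05,-1,-0.005,-0.087,0,0,0,-0.117,-1,-0.012,-0.137,0,0,0,-0.183,-1,-0.023,-0.186,0,0,0,-0.25,-1,-0.038,-0.234,0,0,0,-0.317,-1,-0.051,-0.269,0,0,0,-0.367,-1], newtons=20)

```text
time: 5.15
position: [0.5584, 0.0203, 0.2145]
tool_rot: [2.379, 2.049, 0.003]
ft_force: [3.0, -1.3, 2.0]
grip_width: 0.316
grip_force: 20.0
```

Run:
```python
from h import *
s=st(); p=s['position'][:2]-S0; r=np.hypot(*p); a=np.degrees(np.arctan2(p[1],p[0])); print(r,a); D=98.9-a
rows([(at(.215,a+d,.2145),ori(a+d,0)) for d in np.linspace(D/6,D,6)])
```

```text
5.15 [0.5584 0.0203 0.2145] xhead 81.5 z [ 0.003 -0.    -1.   ] q [-0.5   0.13  0.46  1.71 -0.06  1.31 -0.18] F [ 3.  -1.3  2. ] 0.3162086826145002 19.999782464001328
0.2149273825282689 81.07322622754793
[-0.0, -0.037, -0.0, 0.003, -0.0, -0.043]
[-0.003, -0.074, -0.0, 0.003, -0.0, -0.092]
[-0.008, -0.111, -0.0, 0.003, 0.0, -0.142]
[-0.014, -0.148, -0.0, 0.003, 0.0, -0.192]
[-0.022, -0.184, -0.0, 0.003, 0.0, -0.241]
[-0.033, -0.22, -0.001, 0.003, 0.0, -0.291]
```

jog_arm(moves=[0,-0.037,0,0,0,-0.045,-1,-0.003,-0.074,0,0,0,-0.094,-1,-0.008,-0.111,0,0,0,-0.144,-1,-0.014,-0.148,0,0,0,-0.194,-1,-0.022,-0.184,0,0,0,-0.243,-1,-0.033,-0.22,0,0,0,-0.293,-1,-0.033,-0.22,0,0,0,-0.293,-1,-0.033,-0.22,0,0,0,-0.293,-0.3])

```text
time: 6.15
position: [0.4907, 0.0211, 0.2132]
tool_rot: [-2.043, -2.384, 0.001]
ft_force: [0.0, 1.2, 0.8]
grip_width: 0.341
grip_force: 0.0
```

Run:
```python
from h import *
s=st(); p=s['position'][:2]-S0; r=np.hypot(*p); a=np.degrees(np.arctan2(p[1],p[0])); print(r,a)
```

```text
6.15 [0.4907 0.0211 0.2132] xhead 98.8 z [-0.002  0.001 -1.   ] q [-0.52 -0.02  0.42  1.86  0.01  1.31  0.05] F [0.  1.2 0.8] 0.34074344323840183 0.0
0.21588697390333172 99.14381233081087
```

jog_arm(moves=[0,0,0,0,0,0,0.2,0,0,0,0,0,0,0.2,0,0,-0.08,0,0,0,0.2,0,0,-0.2,0,0,0,0.2,0,0,-0.33,0,0,0,0.2,0,0,-0.45,0,0,0,0.2,0,0,-0.5,0,0,0,0.2,0,0,-0.5,0,0,0,0.2])

```text
time: 7.15
position: [0.4919, 0.0208, 0.3636]
tool_rot: [2.044, 2.385, 0.001]
ft_force: [-0.2, -0.7, -0.9]
grip_width: 0.601
grip_force: 0.0
```

Run:
```python
from h import *
st(); wsnap('w2')
```

```text
7.15 [0.4919 0.0208 0.3636] xhead 98.8 z [ 0.001  0.    -1.   ] q [-0.53 -0.07  0.41  1.6   0.03  1.6   0.03] F [-0.2 -0.7 -0.9] 0.6012154618313013 0.0
297.3186396354542 255.2701443455225 192.92478026147901 [[0.0, 0.959, 0.282, 0.079], [1.0, -0.0, 0.0, -0.001], [0.001, 0.282, -0.959, -0.162], [0.0, 0.0, 0.0, 1.0]]
```

View pics/w2b.png

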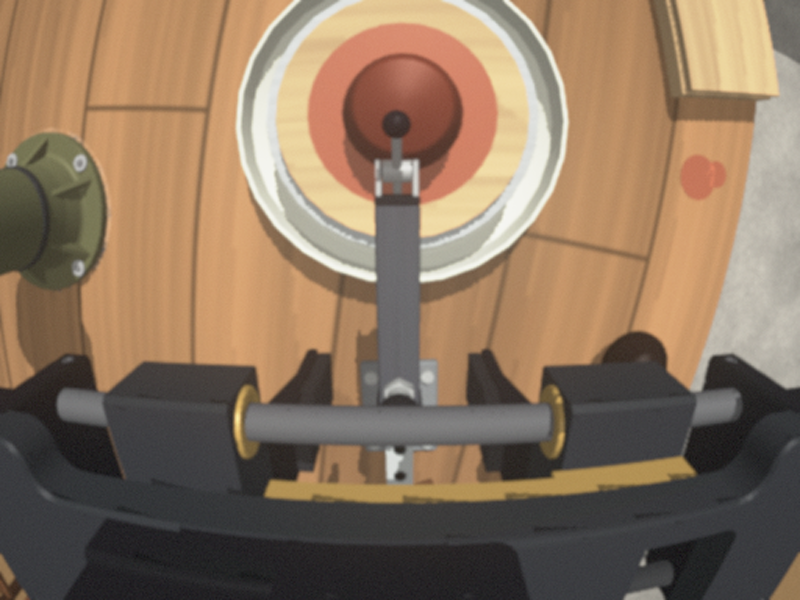

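Run:
```python
from h import *
import pickle; sd=pickle.load(open('w2.pkl','rb')); k=1.5625
s,_=sd; q=R.from_rotvec(s['tool_rot'])
L=lambda p:(q.inv().apply(p-s['position'])*1000).round(1)
for n,u,v,z in(('wheel',403,110,.084),('clay',403,108,.11),('sleeve',398,205,.244),('sl2',398,370,.244),('hinge',397,171,.236),('ball',397,124,.26),('ball',397,124,.264)):
    print(n,L(whit(sd,u/k,v/k,z)))
print(.29*1000-215)
```

```text
wheel [134.4   2.7 279.6]
clay [133.    2.5 253.6]
sleeve [ 56.3  -1.5 119.6]
sl2 [-52.1  -1.6 119.6]
hinge [ 77.   -2.2 127.6]
ball [104.1  -2.1 103.6]
ball [103.7  -2.1  99.6]
75.0
```

jog_arm(moves=[0.15,-0.007,0,0,0,0,0.1,0.3,-0.007,0,0,0,0,0.1,0.346,-0.007,0.05,0,0,0,0.1,0.346,-0.007,0.18,0,0,0,0.1,0.346,-0.007,0.3,0,0,0,0,0.346,-0.007,0.37,0,0,0,0,0.346,-0.007,0.389,0,0,0,0,0.346,-0.007,0.389,0,0,0,0], newtons=5)

```text
time: 8.2
position: [0.4734, 0.1224, 0.2463]
tool_rot: [-2.045, -2.384, 0.002]
ft_force: [-0.1, 0.5, 0.2]
grip_width: 0.5
grip_force: 0.0
```

Run:
```python
from h import *
st(); wsnap('w3'); snap('scene','s3'); i=cv2.imread('pics/s3.png')[140:290,200:400]; cv2.imwrite('pics/s3b.png',cv2.resize(i,(800,600),interpolation=cv2.INTER_CUBIC))
```

```text
8.2 [0.4734 0.1224 0.2463] xhead 98.8 z [-0.001 -0.001 -1.   ] q [-0.62 -0.04  0.3   1.81  0.01  1.37 -0.17] F [-0.1  0.5  0.2] 0.4998412638504291 0.0
297.3186396354542 255.2701443455225 192.92478026147901 [[0.0, 0.959, 0.282, 0.079], [1.0, -0.0, 0.0, -0.001], [0.001, 0.282, -0.959, -0.162], [0.0, 0.0, 0.0, 1.0]]
```

View pics/s3b.png

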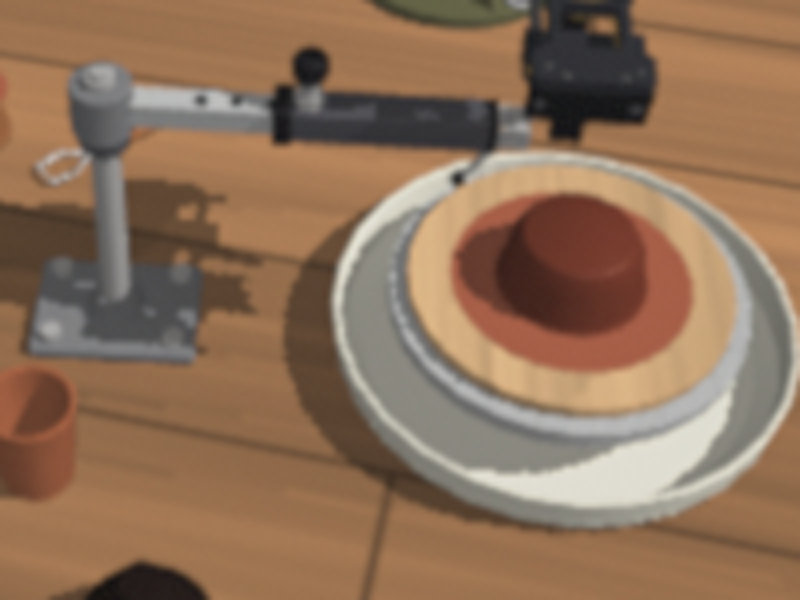

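Run:
```python
from h import *
import pickle; c=pickle.load(open('cams.pkl','rb'))['c']; sd=pickle.load(open('w2.pkl','rb')); s=sd[0]; q=R.from_rotvec(s['tool_rot'])
def pl(u,v):
    n=q.apply([0,1,0]); p0=s['position']+q.apply([0,-.002,0]); o=np.array(c['xyz']); r=hitz(c,u,v,0)-o; p=o+r*(n@(p0-o))/(n@r); return p,q.inv().apply(p-s['position']).round(4)
for n,x,y in(('tip',457,180),('hinge',518,127),('post',101,80),('sleeve end bot',495,150),('sleeve end top',495,98)): print(n,pl(200+x/4,140+y/4))
```

```text
tip (array([0.48359975, 0.06167869, 0.17283321]), array([ 0.0417, -0.002 ,  0.1907]))
hinge (array([0.47796778, 0.09785005, 0.22819571]), array([ 0.0783, -0.002 ,  0.1354]))
post (array([ 0.52232435, -0.1886615 ,  0.24904278]), array([-0.2116, -0.002 ,  0.1145]))
sleeve end bot (array([0.47999578, 0.08483733, 0.20486438]), array([ 0.0651, -0.002 ,  0.1587]))
sleeve end top (array([0.4808032 , 0.07944843, 0.25384948]), array([ 0.0597, -0.002 ,  0.1097]))
```

View pics/w3b.png

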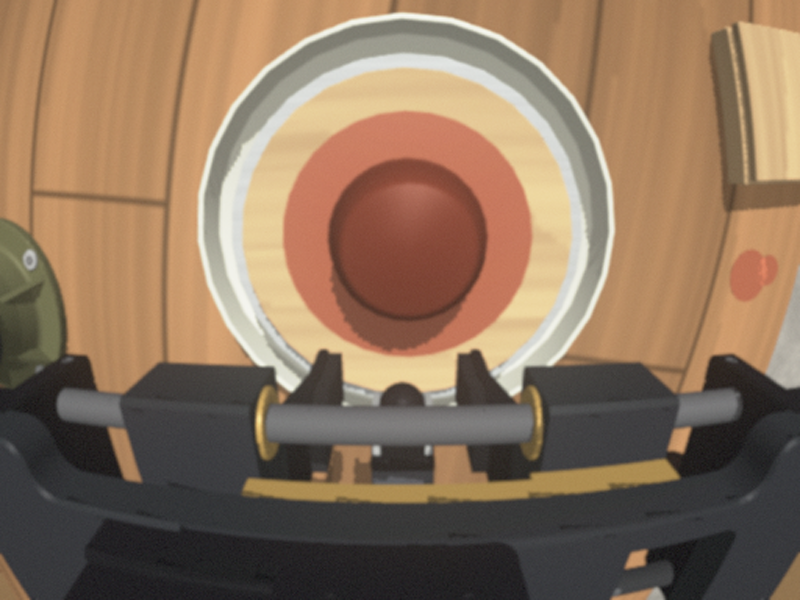

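jog_arm(moves=[0,0,0,0,0,0,-1,0,0,0,0,0,0,-1,0,0,0,0,0,0,-1,-0.016,0,-0.01,0,0,0,-1,-0.033,0,-0.018,0,0,0,-1,-0.051,0,-0.023,0,0,0,-1,-0.069,0,-0.027,0,0,0,-1,-0.088,0,-0.028,0,0,0,-1], newtons=6)

```text
time: 9.3
position: [0.478, 0.0966, 0.2558]
tool_rot: [2.044, 2.385, 0.002]
ft_force: [0.6, 2.0, 2.4]
grip_width: 0.169
grip_force: 6.0
```

Run:
```python
from h import *
st(); snap('scene','s4'); i=cv2.imread('pics/s4.png')[140:290,200:400]; cv2.imwrite('pics/s4b.png',cv2.resize(i,(800,600),interpolation=cv2.INTER_CUBIC))
```

```text
9.3 [0.478  0.0966 0.2558] xhead 98.8 z [ 0.001  0.001 -1.   ] q [-0.6  -0.05  0.33  1.8   0.02  1.39 -0.11] F [0.6 2.  2.4] 0.16918727646329862 6.030664485879242
```

View pics/s4b.png

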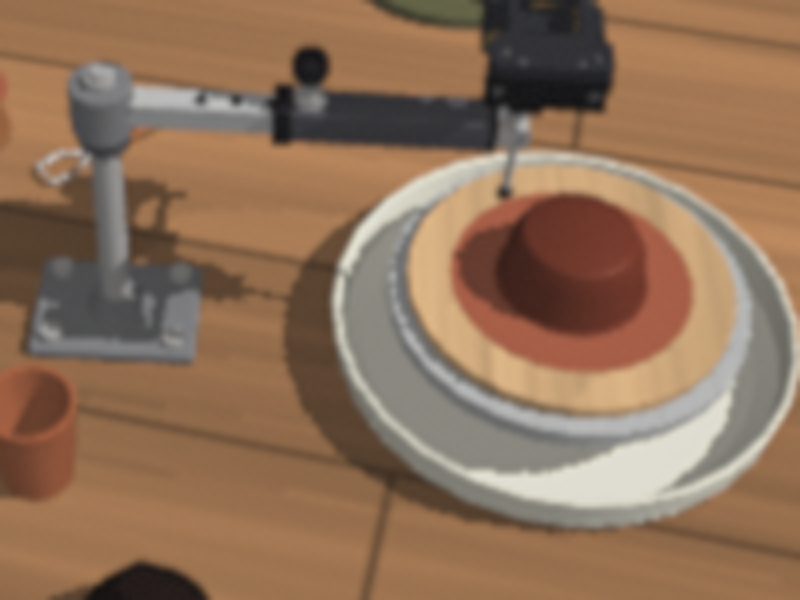

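Run:
```python
from h import *
import pickle; c=pickle.load(open('cams.pkl','rb'))['c']; sd=pickle.load(open('w2.pkl','rb')); s=sd[0]; q=R.from_rotvec(s['tool_rot'])
def pl(u,v):
    n=q.apply([0,1,0]); p0=s['position']+q.apply([0,-.002,0]); o=np.array(c['xyz']); r=hitz(c,u,v,0)-o; p=o+r*(n@(p0-o))/(n@r); return q.inv().apply(p-s['position']).round(4)
for n,x,y in(('tip',505,192),('rod upper',513,153),('hinge',517,127),('knob',311,67)): print(n,pl(200+x/4,140+y/4))
T=ctrl.get_state(); print('tcp',q.inv().apply(T['position']-s['position']).round(4))
```

```text
tip [ 0.0768 -0.002   0.1998]
rod upper [ 0.0779 -0.002   0.1605]
hinge [ 0.0776 -0.002   0.1354]
knob [-0.0663 -0.002   0.0913]
tcp [ 0.0759 -0.0021  0.1077]
```

jog_arm(moves=[0,0,0,0,0,0,0,0,0,0,0,0,0,0,0,0,-0.07,0,0,0,0.1,0,0,-0.17,0,0,0,0.2,-0.05,0,-0.25,0,0,0,0.2,-0.2,0.001,-0.25,0,0,0,0.2,-0.35,0.002,-0.25,0,0,0,0.2,-0.482,0.003,-0.25,0,0,0,0.2])

```text
time: 10.35
position: [0.5005, -0.0477, 0.33]
tool_rot: [-2.045, -2.385, 0.001]
ft_force: [0.2, -1.1, -0.1]
grip_width: 0.604
grip_force: 0.0
```

Run:
```python
from h import *
st(); ctrl.get_image
wsnap('w5'); snap('scene','s5'); a=cv2.imread('pics/s5.png')[140:290,200:400]; b=cv2.imread('pics/w5.png')
cv2.imwrite('pics/c5.png',np.hstack([cv2.resize(a,(400,300)),cv2.resize(b,(400,300))]))
```

```text
10.35 [ 0.5005 -0.0477  0.33  ] xhead 98.8 z [-0. -0. -1.] q [-0.47 -0.04  0.49  1.65  0.02  1.54  0.18] F [ 0.2 -1.1 -0.1] 0.6040711766357945 0.0
297.3186396354542 255.2701443455225 192.92478026147901 [[0.0, 0.959, 0.282, 0.079], [1.0, -0.0, 0.0, -0.001], [0.001, 0.282, -0.959, -0.162], [0.0, 0.0, 0.0, 1.0]]
```

View pics/c5.png

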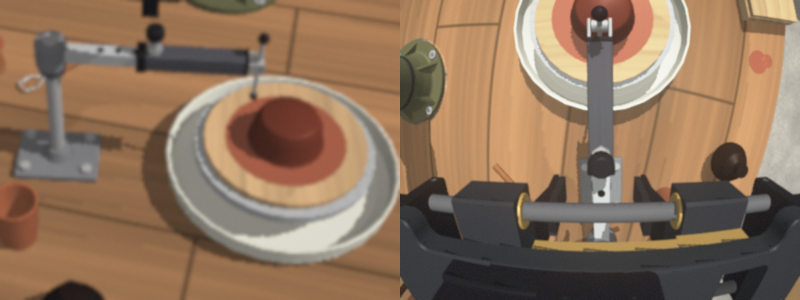

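Run:
```python
from h import *
import pickle; sd=pickle.load(open('w5.pkl','rb')); s=sd[0]; q=R.from_rotvec(s['tool_rot'])
i=cv2.imread('pics/w5.png'); g=i.max(2)
for v in (200,205,210): 
    r=g[v,225:290]; print(v,[225+k for k in range(65) if r[k]<60])
print(np.round(g[185:235,257]))
for u,v,z in((257,207,.287),(257,203,.287)): print(q.inv().apply(whit(sd,u,v,z)-s['position']))
```

```text
200 [245, 264, 267]
205 [243, 244]
210 [241, 242, 243, 260]
[118 140 165 186 203 207 196 162 110  70  59  60  60  65  61  66  74  82
  81  78  66  64  67  64  59  62  60  62  62  62  63  62  63  61  63  61
  60  60  61  60  61  59  73  99 133 145 148 148 147 146]
[0.00737038 0.00029761 0.04295507]
[0.01045211 0.00029104 0.04295393]
```

Run:
```python
from h import *
import pickle; sd=pickle.load(open('w5.pkl','rb')); s=sd[0]; q=R.from_rotvec(s['tool_rot'])
for u,v,z in((257,193.5,.265),(257,193.5,.287),(257,227,.287),(257,227,.265)): print(z,q.inv().apply(whit(sd,u,v,z)-s['position']))
i=cv2.imread('pics/w5.png')[175:245,215:300]; cv2.imwrite('pics/w5k.png',cv2.resize(i,(680,560),interpolation=cv2.INTER_CUBIC))
```

```text
0.265 [0.01113831 0.00040062 0.06495363]
0.287 [0.017664   0.00027625 0.04295128]
0.287 [-0.00850393  0.00033384  0.0429609 ]
0.265 [-0.01783278  0.00046438  0.06496428]
```

View pics/w5k.png

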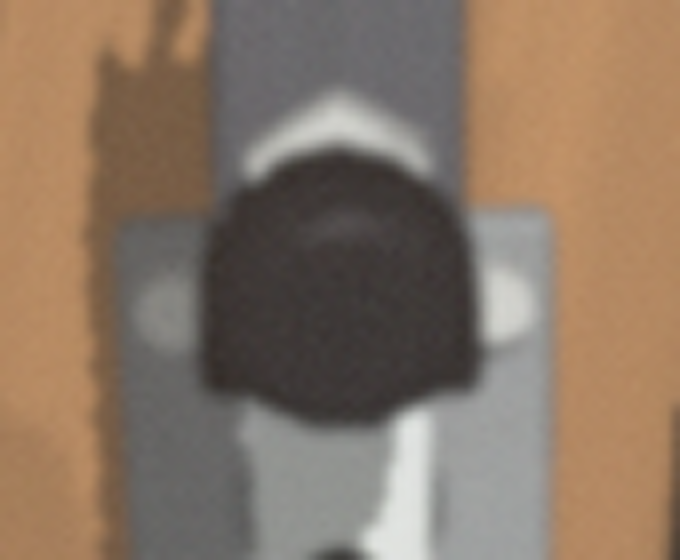

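jog_arm(moves=[0.003,0.001,0.08,0,0,0,0.2,0.003,0.001,0.16,0,0,0,0.1,0.003,0.001,0.22,0,0,0,0,0.003,0.001,0.243,0,0,0,-0.2,0.003,0.001,0.243,0,0,0,-1,0.003,0.001,0.243,0,0,0,-1,0.003,0.001,0.243,0,0,0,-1,0.003,0.001,0.243,0,0,0,-1], newtons=30)

```text
time: 11.45
position: [0.5014, -0.0449, 0.258]
tool_rot: [2.044, 2.384, 0.002]
ft_force: [1.5, 0.7, 1.2]
grip_width: 0.284
grip_force: 30.0
```

```bash
python3 -c "
from h import *
st()"
```

```text
11.45 [ 0.5014 -0.0449  0.258 ] xhead 98.8 z [ 0.002  0.    -1.   ] q [-0.46 -0.03  0.5   1.77  0.01  1.39  0.18] F [1.5 0.7 1.2] 0.28425985552230426 30.000728527083993
```

jog_arm(moves=[0,0,-0.01,0,0,0,-1,0,0,-0.02,0,0,0,-1,0,0,-0.03,0,0,0,-1,0,0,-0.037,0,0,0,-1,0,0,-0.037,0,0,0,-1,0,0,-0.037,0,0,0,-1,0,0,-0.037,0,0,0,-1,0,0,-0.037,0,0,0,-1], newtons=40)

```text
time: 12.45
position: [0.5008, -0.045, 0.2684]
tool_rot: [-2.044, -2.385, 0.0]
ft_force: [4.5, -1.0, -8.6]
grip_width: 0.285
grip_force: 40.0
```

Run:
```python
from h import *
s=st(); q=R.from_rotvec(s['tool_rot']); print(q.inv().apply(s['ft_force'])); snap('scene','s6'); a=cv2.imread('pics/s6.png')[140:215,200:340]; cv2.imwrite('pics/s6b.png',cv2.resize(a,(784,420),interpolation=cv2.INTER_CUBIC))
```

```text
12.45 [ 0.5008 -0.045   0.2684] xhead 98.8 z [-0.  0. -1.] q [-0.47 -0.03  0.5   1.75  0.01  1.41  0.18] F [ 4.5 -1.  -8.6] 0.2850111328118617 40.0050930865109
[-1.65452037  4.3486339   8.56133675]
```

jog_arm(moves=[0.01,0.002,0,0,0,0,-1,0.025,0.004,0,0,0,0,-1,0.04,0.006,0,0,0,0,-1,0.055,0.006,0,0,0,0,-1,0.07,0.006,0,0,0,0,-1,0.083,0.006,0,0,0,0,-1,0.083,0.006,0,0,0,0,-1,0.083,0.006,0,0,0,0,-1])

```text
time: 13.5
position: [0.4978, -0.0198, 0.268]
tool_rot: [-2.043, -2.383, 0.002]
ft_force: [-3.7, -1.6, -7.7]
grip_width: 0.283
grip_force: 40.0
```

Run:
```python
from h import *
s=st(); q=R.from_rotvec(s['tool_rot']); print('F',q.inv().apply(s['ft_force']), q.inv().apply(s['position']-[.5008,-.045,.2684]))
```

```text
13.5 [ 0.4978 -0.0198  0.268 ] xhead 98.8 z [-0.003  0.001 -1.   ] q [-0.49 -0.04  0.47  1.76  0.02  1.42  0.13] F [-3.7 -1.6 -7.7] 0.2834325161474103 40.00153552740812
F [-1.05670813 -3.89067134  7.70912563] [0.02535125 0.00084139 0.00042328]
```

jog_arm(moves=[0,0,0.008,0,0,0,-1,0,0,0.016,0,0,0,-1,0,0,0.024,0,0,0,-1,0,0,0.03,0,0,0,-1,0,0,0.035,0,0,0,-1,0,0,0.035,0,0,0,-1,0,0,0.035,0,0,0,-1,0,0,0.035,0,0,0,-1])

```text
time: 14.5
position: [0.4989, -0.0197, 0.2581]
tool_rot: [-2.044, -2.386, -0.001]
ft_force: [-3.5, 0.5, -3.7]
grip_width: 0.287
grip_force: 40.0
```

Run:
```python
from h import *
s=st(); q=R.from_rotvec(s['tool_rot']); print('F',q.inv().apply(s['ft_force']), q.inv().apply(s['position']-[.5008,-.045,.2684]))
```

```text
14.5 [ 0.4989 -0.0197  0.2581] xhead 98.8 z [ 0.     0.001 -1.   ] q [-0.49 -0.03  0.47  1.78  0.01  1.39  0.13] F [-3.5  0.5 -3.7] 0.28747457366693163 40.003169076517224
F [ 1.06069967 -3.42089404  3.65319636] [0.02526347 0.00203903 0.01026912]
```

jog_arm(moves=[0,0,0.003,0,0,0,-1,0,0,0.005,0,0,0,-1,0,0,0.005,0,0,0,-1,0,0,0.005,0,0,0,-1,0,0,0.005,0,0,0,-1,0,0,0.005,0,0,0,-1,0,0,0.005,0,0,0,-1,0,0,0.005,0,0,0,-1])

```text
time: 15.5
position: [0.4997, -0.0196, 0.258]
tool_rot: [2.043, 2.385, 0.004]
ft_force: [-4.6, 0.7, 1.8]
grip_width: 0.284
grip_force: 40.0
```

Run:
```python
from h import *
s=st(); q=R.from_rotvec(s['tool_rot']); print('F',q.inv().apply(s['ft_force']))
wsnap('w7'); snap('scene','s7'); a=cv2.imread('pics/s7.png')[140:290,200:400]; b=cv2.imread('pics/w7.png')
cv2.imwrite('pics/c7.png',np.hstack([cv2.resize(a,(400,300)),cv2.resize(b,(400,300))]))
```

```text
15.5 [ 0.4997 -0.0196  0.258 ] xhead 98.8 z [ 0.003  0.001 -1.   ] q [-0.49 -0.03  0.47  1.78  0.01  1.39  0.13] F [-4.6  0.7  1.8] 0.2835214299120269 40.006845938041806
F [ 1.43937844 -4.45677243 -1.83310055]
297.3186396354542 255.2701443455225 192.92478026147901 [[0.0, 0.959, 0.282, 0.079], [1.0, -0.0, 0.0, -0.001], [0.001, 0.282, -0.959, -0.162], [0.0, 0.0, 0.0, 1.0]]
```

View pics/c7.png

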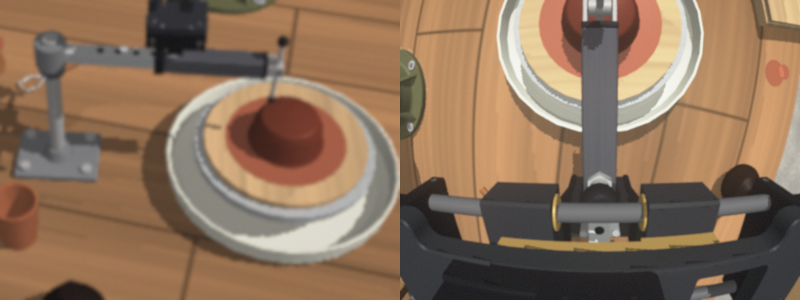

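```bash
python3 -c "
from h import *
print(ctrl.close_job())"
```

```text
the job is handed in; nothing more can be done
None
```

I handed the job in at 15.6 s, with no verdict shown back. By my measurements the arm points at the wheel's middle to within a few mm and the pointer hangs plumb. The sleeve is about 25 mm (one hole) further out with the pin home, and the gripper still holds the knob at 40 N.

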